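# Release the swing bolt of the batter drum

### The job

Release the lid clamp of the steel batter drum: loosen its wing nut only until the hinged bolt will come out of the slotted lug (stop no more than about an eighth of a turn after it clears the lips), then swing the bolt outward out of the slot until it hangs down beside the drum. How far the nut must be loosened differs each time, so try the bolt gently and never force it against the lug; do not press on the lid, and leave everything else on the table where it is.

Things in the scene. Friction and masses are not known exactly. Their poses are not given: they have to be found in the camera images.
- wings (a point): brass wing nut, point on the bolt axis mid-grip, about 197 mm above the table. The wings form one flat upright bar along this x: 58 mm long, 10 mm thick (along y), from 15 mm below to 9 mm above this point. 20 mm hub below; the 9 mm bolt end stands between the wings up to 4 mm above. Lips of the lug lie 24-30 mm below at the start. Turn counterclockwise from above to loosen
- nut_turn (a joint): turn of the nut, rad, growing as loosened (counterclockwise from above); starts at 0 to 0.4, thread end at 6. The nut climbs 12 mm per turn (1.9 mm per rad) against about 0.06 N m. It must turn some 0.3 to 4 rad from its start before the bolt is free; how much can only be felt, by trying the bolt
- swing_bolt (a joint): swing of the hinged bolt, rad: 0 upright in the slot, growing outward; 1.65 hanging against its stop (5 degrees below level). The hinge is stiff (0.025 N m); once tipped out more than about 0.4 rad the bolt sinks slowly to the stop by itself when nothing is under it
- bolt_hinge (a point): centre of the bolt's hinge on the drum's wall, 81 mm above the table; x points outward from the drum, the way the bolt swings; y along the hinge pin; z up. The upright bolt's axis passes through it. The drum (190 mm wide, 150 mm high, fixed) has its centre 114 mm behind this point
- nut_collar: round collar under the nut, 18 mm wide, 8 mm high; origin at the centre of its foot, 31 mm below wings, z along the bolt. It rises with the nut. While the foot is lower than the lips of the lug they stop the bolt 4 to 8 mm (0.05 to 0.1 rad) into its swing; the foot must stand about 0 to 1 mm above them to pass
- lid: flat steel lid with the lug at its edge, 198 mm wide; origin on the drum's axis 160 mm below its flat top, x towards the lug. The top lies 4 mm below slot; inward of the bolt it is clear for 120 mm, then a bar handle 21 mm high. The lid stays shut
- bowl: bystander: steel bowl 124 mm wide, 55 mm high, origin under its centre
- sauce: bystander: yellow plastic bottle 52 mm in diameter, 150 mm high, origin under its centre
- ladle: bystander: spoon 220 mm long lying on the table, origin at its underside
- spatula: bystander: spatula 280 mm long lying on the table, origin at its underside
- pepper: bystander: glass jar 44 mm in diameter, 85 mm high, origin under its centre
- slot (a point): point on the upright bolt's axis level with the flat top of the lug (fixed to the lid), 164 mm above the table, x outward. The slot is 12 mm wide, open outward; on both sides of its mouth, 10 to 12.5 mm outward of the axis, stands a lip 8 mm wide. How high the lips stand above this point differs from drum to drum, 3.2 to 9.2 mm, and is not measured

How it is judged (in metres and radians):
On the way, in this order (a step that is already met when the one before it is completed fails the run):
1. the nut is loosened while the bolt still stands upright in the slot (value of joint nut_turn above 0.5 rad and value of joint swing_bolt below 0.1 rad), for 0.2 s.
2. the bolt has swung out of the slot (value of joint swing_bolt above 0.5 rad), for 0.1 s.
At the end, for the whole second after the job is handed in: The bolt is out of the lug and hangs down at rest, at least 1.35 rad (77 degrees) from upright, with the loosened nut still on it (nut_turn above 0.5 rad) (value of joint swing_bolt above 1.35 rad and velocity of joint swing_bolt below 0.1 rad/s and value of joint nut_turn above 0.5 rad); the robot touches nothing.
It fails at once if the nut's collar is forced against the lug (its lips) with more than 20 N (contact force between nut_collar and lid above 20 N).
It fails at once if the nut is loosened too far: with the bolt upright, the collar's foot stands more than 2.4 mm above the top of the lips (1.4 mm or more, 0.8 rad, beyond what is needed) (value of joint swing_bolt below 0.1 rad and z of keeper_c0 in the frame of nut_collar below -0.0084 m).
It fails at once if the lid is pressed with more than 20 N (contact force between any of the fingers, the arm and lid above 20 N).
It fails at once if a bystander is moved by more than 30 mm (distance of any of bowl, sauce, ladle, spatula, pepper from where it was at the start of the episode above 0.03 m).
It also fails if it takes over 72 s, if anything falls off the work surface, if the arm or the gripper's body presses on something with over 40 N, if the wrist force passes 120 N, or if a joint passes its speed limit or range.

### The arm

A 6-joint arm with a two-finger parallel gripper is mounted at the origin on the work surface. World frame = base frame: x ahead of the robot, y to its left, z up, the work surface at z = 0. Lengths are in m, angles in degrees, forces in N, time in s.
With the tool pointing down it reaches from about 0.3 to 0.75 m from the base axis. Payload 8.5 kg.
Tool frame: the origin (TCP) lies at the very end of the fingers, on their centre line; the grasp point (between the pads) lies 19 mm behind it; z points along the fingers, y is the line along which they close (so a half turn about z gives the same grasp; the last joint's range is limited). The gripper opens to 88 mm and grips with 3 to 60 N. Pads are 18 mm wide; open, the fingers measure 123 mm over their backs; the gripper's body (75 mm by 187 mm) begins 45 mm behind the grasp point.
Start: joints at [-78.169, 21.807, 74.336, -0, 83.858, -12.336], TCP at [0.225, -0.502, 0.239] pointing down, gripper open.
Joint ranges: [-178.18, 178.18], [-50.72, 133.34], [12.68, 142.11], [-81.47, 261.47], [9.98, 163.14], [-165.26, 165.26]. Speed limits (degrees/s): [136.94, 136.94, 180, 180, 180, 180].

### API

Orientations are given as [roll, pitch, yaw] about the fixed x, y, z axes, in that order (R = Rz(yaw) Ry(pitch) Rx(roll)).
In Python, from workcell import bot gives the robot as it stands.
- The arm moves only by the shell command python3 -m pendant 'ROWS' [FORCE]. ROWS is JSON, a list of rows, each an object with "delta_rot": the turn, a rotation vector about the tool's x, y, z in degrees, a list of three; "delta_pos": the shift along the tool's x, y, z in mm, a list of three; "claw": the closure, from -1 (fully open) to 1 (shut), so that 0 is half open. A call has 1 to 12 rows; each row is the pose to reach, as a shift and turn from the pose commanded when the call began, along the tool's axes at that moment; what a row does not reach only later rows make up. A row lasts 1/12 s, in which the tool goes at most 41.7 mm and 7.16 degrees, less where a joint would pass 70% of its speed; a pose out of reach is approached as far as the arm can. A call with a gripper value outside its range is refused whole. The fingers move at their own pace and stop on an object; FORCE is the grip in N (left out, the last holds). Time passes only in rows, so rows that repeat a pose let the fingers close. It gives the time, the measured TCP pose, the force, the opening and the grip force at its end, in the units of the state.
- bot.read_state(): the state, without advancing time (a new reading comes with each control period).
- bot.capture(name): name is "scene" or "top" or "wrist"; returns the picture (384x512x3 uint8, red, green, blue); there is no depth.
- bot.camera_model(name): a dict with "fx", "fy", "cx", "cy" (pixels), "rvec" (rotation vector, rad) and "tvec" (3), from world to camera coordinates, as OpenCV has them. Camera axes: x right, y down, z forward; pixel columns grow to the right and rows downward; lengths in m; the calibration is good to about 2 mm. A picture is of the moment at which its call begins: read the wrist's pose just before it. camera_model takes no time and is no camera call; for the wrist camera it gives the pose at the moment of the call.
- bot.hand_in(): hands the job in; it is judged then, once.
The state is a dict: "clock": time; "joints": joint angles; "dq": joint speeds; "effort": joint torques, N m; "tcp_pos": TCP position; "ee_rot": TCP orientation; "wrist_force": force on the tool from outside, world axes, zero at the start; "torque": the same for the moment, N m; "gripper_width": finger opening in m; "grasp_force": force on a finger pad.
Only numpy, scipy, OpenCV 4.12 (cv2) and the standard library are available. Lean on these libraries where they do the work, as an engineer would, in place of code of your own. Each camera call takes 0.05 s, during which the arm holds its last target. There are 200 camera calls.

## Working session

There is one attempt and no reset: what is moved stays moved. The work goes in short steps, Python scripts to look and compute and a shell command to move; the robot and the scene stay as the last step left them, time stands still between calls to the robot, and variables do not carry over. Pictures are saved under pics/ and viewed, at most 10 in all, crops included, and the job is handed in when it is done.

```bash
mkdir -p pics; ls
python3 - <<'E'
from workcell import bot
import cv2
for n in("scene","top"):
    cv2.imwrite(f"pics/{n}0.png",bot.capture(n)[:,:,::-1])
    m=bot.camera_model(n);print(n,m)
print(bot.read_state())
E
```

```text
pics
scene {'fx': 418.7614059769669, 'fy': 418.7614059769669, 'cx': 248.35902445715354, 'cy': 191.56881800640664, 'rvec': array([ 2.19770055,  1.29980021, -0.41366589]), 'tvec': array([-0.17218208, -0.34445634,  1.46682848])}
top {'fx': 374.87026149221987, 'fy': 374.87026149221987, 'cx': 255.92465863350884, 'cy': 194.24639762627922, 'rvec': array([ 2.15236152, -2.20244933,  0.07588707]), 'tvec': array([-0.08994805,  0.54317578,  1.25532213])}
{'clock': 0.1, 'joints': array([-7.81688401e+01,  2.18369205e+01,  7.43795841e+01,  8.20914811e-04,
        8.38572137e+01, -1.23367912e+01]), 'dq': array([-0.03563685, -0.10212696, -0.12962821, -0.02455095, -0.03809927,
        0.00339104]), 'effort': array([ 4.31878434e-03, -4.38650072e+01, -2.24910933e+01,  7.15388171e-02,
        3.41982977e-02, -8.18026069e-05]), 'tcp_pos': array([ 0.22511679, -0.50154449,  0.23820634]), 'ee_rot': array([-1.79928158e+02, -1.65477160e-02,  2.41678523e+01]), 'wrist_force': array([ 0.27205579, -0.0763529 , -0.0618953 ]), 'torque': array([-0.01502404, -0.02673325, -0.0110019 ]), 'grasp_force': 0.0, 'gripper_width': 0.08825718326774035}
```

View pics/scene0.png

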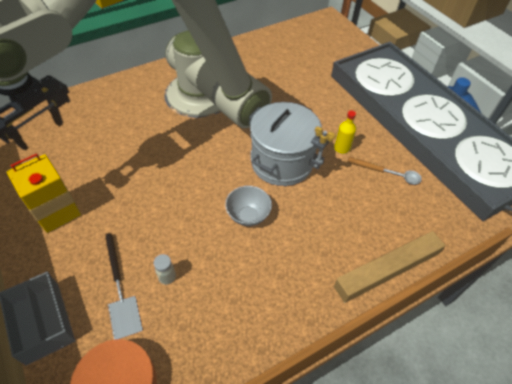

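View pics/top0.png

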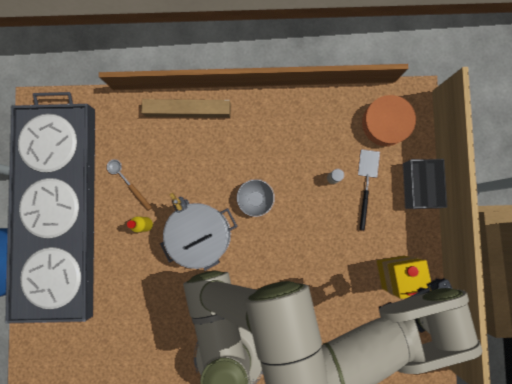

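The scene view shows the drum at (286,140) with the brass nut at about (321,135) and the yellow bottle at (345,135). In the top view the lid is at (196,237) and the nut at (180,203). Next I'll turn these into positions.

```bash
cat > h.py <<'E'
import numpy as np, cv2
from workcell import bot
def ray(m,uv):
    R=cv2.Rodrigues(np.array(m['rvec']))[0]; c=-R.T@np.array(m['tvec'])
    d=R.T@np.array([(uv[0]-m['cx'])/m['fx'],(uv[1]-m['cy'])/m['fy'],1]); return c,d/np.linalg.norm(d)
def plane(m,uv,z):
    c,d=ray(m,uv); return c+d*(z-c[2])/d[2]
def tri(rs):
    A=sum(np.eye(3)-np.outer(d,d) for c,d in rs); b=sum((np.eye(3)-np.outer(d,d))@c for c,d in rs)
    return np.linalg.solve(A,b)
def proj(m,p):
    return cv2.projectPoints(np.array([p],float),np.array(m['rvec']),np.array(m['tvec']),np.array([[m['fx'],0,m['cx']],[0,m['fy'],m['cy']],[0,0,1.]]),None)[0].ravel()
E
python3 - <<'E'
from h import *
for n,box in(("scene",(300,115,336,160)),("top",(165,190,195,215))):
    im=cv2.imread(f"pics/{n}0.png");x0,y0,x1,y1=box;c=im[y0:y1,x0:x1]
    cv2.imwrite(f"pics/{n}c.png",cv2.resize(c,None,fx=12,fy=12,interpolation=cv2.INTER_NEAREST))
m=bot.camera_model("top")
a=np.hstack([cv2.imread("pics/topc.png")[:300],cv2.imread("pics/scenec.png")[:300]]);cv2.imwrite("pics/c.png",a)
for uv in((196,237),):print(plane(m,uv,.16))
print(plane(m,(180,203),.2), plane(m,(141,224),.14),plane(m,(255,198),.05))
E
```

```text
[0.40525922 0.07973987 0.16      ]
[0.5064412  0.11881938 0.2       ] [0.44814102 0.25204692 0.14      ] [ 0.52623622 -0.09928186  0.05      ]
```

View pics/c.png

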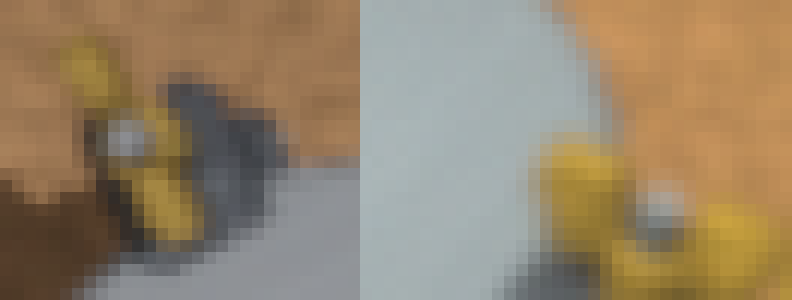

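In the crops, the bolt tip is at top (175.4,201.7) and scene (325,132.9). The wing bar runs from about (172,195) to (180,210) in the top view.

Run:
```python
from h import *
from scipy.spatial.transform import Rotation as Ro
mt,ms=bot.camera_model("top"),bot.camera_model("scene")
p=tri([ray(mt,(175.4,201.7)),ray(ms,(325,132.9))]);print(p,plane(mt,(175.4,201.7),.2),plane(ms,(325,132.9),.2))
a,b=plane(mt,(172,195),.2),plane(mt,(180,210),.2);print(np.degrees(np.arctan2(*(a-b)[1::-1])))
c=plane(mt,(196,237),.16);print(c,np.degrees(np.arctan2(*(p-c)[1::-1])),np.linalg.norm((p-c)[:2]))
s=bot.read_state();R=Ro.from_euler('xyz',s['ee_rot'],degrees=True)
t=np.array([p[0],p[1],.29]);print(R.inv().apply(t-s['tcp_pos'])*1000)
```

```text
[0.51179806 0.1348026  0.19607139] [0.51056191 0.13227439 0.2       ] [0.51534349 0.13384356 0.2       ]
27.52205564056581
[0.40525922 0.07973987 0.16      ] 27.331390981973428 0.1199267604627883
[ 522.09620823 -463.26511907  -51.06204087]
```

```bash
python3 -m pendant '[{"delta_pos":[0,0,-50],"delta_rot":[0,0,0],"claw":-1},{"delta_pos":[30,-27,-51],"delta_rot":[0,0,-3],"claw":-0.2},{"delta_pos":[60,-53,-51],"delta_rot":[0,0,-3],"claw":-0.2},{"delta_pos":[90,-80,-51],"delta_rot":[0,0,-3],"claw":-0.2},{"delta_pos":[120,-107,-51],"delta_rot":[0,0,-3],"claw":-0.2},{"delta_pos":[150,-133,-51],"delta_rot":[0,0,-3],"claw":-0.2},{"delta_pos":[180,-160,-51],"delta_rot":[0,0,-3],"claw":-0.2},{"delta_pos":[210,-187,-51],"delta_rot":[0,0,-3],"claw":-0.2},{"delta_pos":[240,-213,-51],"delta_rot":[0,0,-3],"claw":-0.2},{"delta_pos":[270,-240,-51],"delta_rot":[0,0,-3],"claw":-0.2},{"delta_pos":[300,-266,-51],"delta_rot":[0,0,-3],"claw":-0.2},{"delta_pos":[330,-293,-51],"delta_rot":[0,0,-3],"claw":-0.2}]'
python3 -m pendant '[{"delta_pos":[30,-27,0],"delta_rot":[0,0,0],"claw":-0.2},{"delta_pos":[60,-53,0],"delta_rot":[0,0,0],"claw":-0.2},{"delta_pos":[90,-80,0],"delta_rot":[0,0,0],"claw":-0.2},{"delta_pos":[120,-107,0],"delta_rot":[0,0,0],"claw":-0.2},{"delta_pos":[150,-133,0],"delta_rot":[0,0,0],"claw":-0.2},{"delta_pos":[160,-142,0],"delta_rot":[0,0,0],"claw":-0.2},{"delta_pos":[160,-142,0],"delta_rot":[0,0,0],"claw":-0.2}]'
python3 - <<'E'
from h import *
s=bot.read_state();print(s);m=bot.camera_model("wrist");print(m);cv2.imwrite("pics/w1.png",bot.capture("wrist")[:,:,::-1])
E
```

```text
clock: 1.1
tcp_pos: [0.4065, -0.0974, 0.2897]
ee_rot: [-180.0, 0.0, 27.1]
wrist_force: [1.1, 0.1, 0.6]
gripper_width: 0.0531
grasp_force: 0.0
clock: 1.68
tcp_pos: [0.4841, 0.1026, 0.2891]
ee_rot: [-179.9, 0.0, 27.4]
wrist_force: [-0.3, -0.9, -0.2]
gripper_width: 0.0529
grasp_force: 0.0
{'clock': 1.6833, 'joints': array([-1.77864529e+00,  1.43113052e+01,  7.70650149e+01,  2.59548400e-02,
        8.86885511e+01,  6.08167647e+01]), 'dq': array([-4.19288759, -1.76587985,  2.15494838, -1.05299192, -0.22335596,
       -3.32349349]), 'effort': array([  1.98903255, -36.68655038, -24.06199694,   0.20149735,
        -0.04800047,   0.50220922]), 'tcp_pos': array([0.48412646, 0.10263627, 0.2890622 ]), 'ee_rot': array([-1.79945715e+02,  4.39848570e-02,  2.74040021e+01]), 'wrist_force': array([-0.33330325, -0.89412208, -0.17059864]), 'torque': array([-0.03152082, -0.05355507,  0.00707914]), 'grasp_force': 0.0, 'gripper_width': 0.05290540817241643}
{'fx': 326.2091926218334, 'fy': 326.2091926218334, 'cx': 255.29011332597577, 'cy': 190.46018458314992, 'rvec': array([-2.45210265,  1.49178014,  0.23148387]), 'tvec': array([-0.13084234,  0.39790812,  0.58137949])}
```

View pics/w1.png

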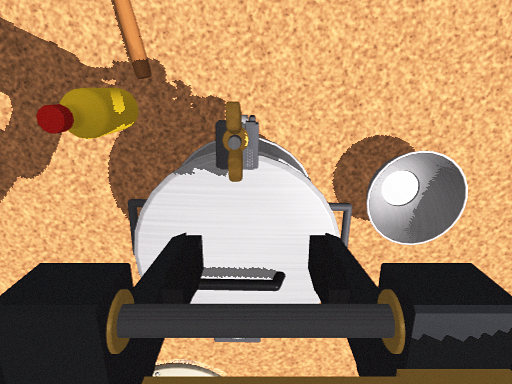

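The bolt tip is at (235,141) and the wing bar runs from (233,103) to (236,180). The lug is just behind it, and the way down is clear.

Run:
```python
from h import *
from scipy.spatial.transform import Rotation as Ro
s=bot.read_state();m=bot.camera_model("wrist")
im=cv2.imread("pics/w1.png");hsv=cv2.cvtColor(im,cv2.COLOR_BGR2HSV)
k=cv2.inRange(hsv,(12,120,40),(28,255,220));k[:95]=0;k[190:]=0;k[:,:215]=0;k[:,262:]=0
v,u=np.nonzero(k);print(len(u),u.min(),u.max(),v.min(),v.max())
for r in range(100,185,8): 
    q=u[v==r]; print(r,(q.min(),q.max()) if len(q) else None)
mt,ms=bot.camera_model("top"),bot.camera_model("scene")
tip=plane(m,(235.3,141),.201);print('tip',tip,tri([ray(m,(235.3,141)),ray(mt,(175.4,201.7)),ray(ms,(325,132.9))]))
a,b=plane(m,(233.5,103),.206),plane(m,(236,180),.206);print(a,b,(a+b)/2,np.degrees(np.arctan2(*(a-b)[1::-1])),np.linalg.norm(a-b))
R=Ro.from_euler('xyz',s['ee_rot'],degrees=True);print(s['clock'],s['tcp_pos'],R.inv().apply(np.array([*tip[:2],.184])-s['tcp_pos'])*1000)
```

```text
1411 215 261 95 180
100 (np.int64(215), np.int64(239))
108 (np.int64(215), np.int64(261))
116 (np.int64(217), np.int64(255))
124 (np.int64(215), np.int64(240))
132 (np.int64(225), np.int64(259))
140 (np.int64(222), np.int64(248))
148 (np.int64(226), np.int64(244))
156 (np.int64(229), np.int64(241))
164 (np.int64(228), np.int64(242))
172 (np.int64(229), np.int64(241))
180 (np.int64(231), np.int64(239))
tip [0.51353543 0.13293757 0.201     ] [0.51242959 0.13377193 0.19731825]
[0.53686936 0.1454603  0.206     ] [0.48920383 0.12006246 0.206     ] [0.5130366  0.13276138 0.206     ] 28.050225355769527 0.05400974731092876
1.7333 [0.48373034 0.10099287 0.2891763 ] [ 41.26191488 -14.65488869 105.13586833]
```

```bash
python3 -m pendant '[{"delta_pos":[21,-8,20],"delta_rot":[0,0,-0.6],"claw":-0.2},{"delta_pos":[40.5,-14.5,40],"delta_rot":[0,0,-0.6],"claw":-0.2},{"delta_pos":[40.5,-14.5,60],"delta_rot":[0,0,-0.6],"claw":-0.2},{"delta_pos":[40.5,-14.5,60],"delta_rot":[0,0,-0.6],"claw":-0.2},{"delta_pos":[40.5,-14.5,60],"delta_rot":[0,0,-0.6],"claw":-0.2},{"delta_pos":[40.5,-14.5,60],"delta_rot":[0,0,-0.6],"claw":-0.2}]'
python3 - <<'E'
from h import *
from scipy.spatial.transform import Rotation as Ro
s=bot.read_state();print(s['tcp_pos'],s['ee_rot'],s['joints']);m=bot.camera_model("wrist");cv2.imwrite("pics/w2.png",bot.capture("wrist")[:,:,::-1])
print(proj(m,(.5133,.1329,.201)))
R=Ro.from_euler('xyz',s['ee_rot'],degrees=True);print(R.inv().apply(np.array([.5133,.1329,.184])-s['tcp_pos'])*1000)
E
```

```text
clock: 2.23
tcp_pos: [0.5134, 0.1304, 0.2311]
ee_rot: [180.0, -0.1, 27.7]
wrist_force: [0.5, 0.1, 1.5]
gripper_width: 0.0527
grasp_force: 0.0
[0.5133505  0.13038596 0.23109172] [ 1.79954040e+02 -7.68335423e-02  2.76900415e+01] [ 1.43731634e+00  2.00595607e+01  7.83941732e+01 -7.31488272e-03
  8.14570282e+01  6.37483867e+01]
[252.100602   225.63464419]
[ 1.06038006 -2.28735728 47.09136258]
```

View pics/w2.png

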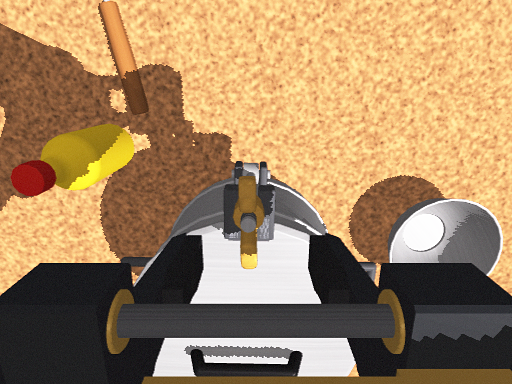

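The bolt tip is at (248,222), a few pixels left of where I predicted. I'll re-measure it from here.

Run:
```python
from h import *
from scipy.spatial.transform import Rotation as Ro
s=bot.read_state();m=bot.camera_model("wrist");print(s['tcp_pos'],s['clock'])
im=bot.capture("wrist")[:,:,::-1]
c=im[165:275,215:285];cv2.imwrite("pics/w3.png",cv2.resize(c,None,fx=5,fy=5,interpolation=cv2.INTER_NEAREST))
R=Ro.from_euler('xyz',s['ee_rot'],degrees=True)
for uv in((248,222),(249,222)):
  t=plane(m,uv,.201);print(t,R.inv().apply(np.array([*t[:2],.184])-s['tcp_pos'])*1000)
a,b=plane(m,(247.5,179),.206),plane(m,(249.5,268),.206);print((a+b)/2,np.degrees(np.arctan2(*(a-b)[1::-1])))
# TCP pixel
print(proj(m,s['tcp_pos']),proj(m,(s['tcp_pos']-[0,0,.03])))
```

```text
[0.51346717 0.13052013 0.23133217] 2.2833
[0.51426297 0.13618485 0.201     ] [ 3.23913583 -4.70083554 47.33357111]
[0.51453214 0.13567039 0.201     ] [ 3.23834117 -4.12020913 47.334245  ]
[0.51444712 0.1358229  0.206     ] 28.491786767394437
[256.23320437 252.24483366] [256.00307049 227.5110765 ]
```

View pics/w3.png

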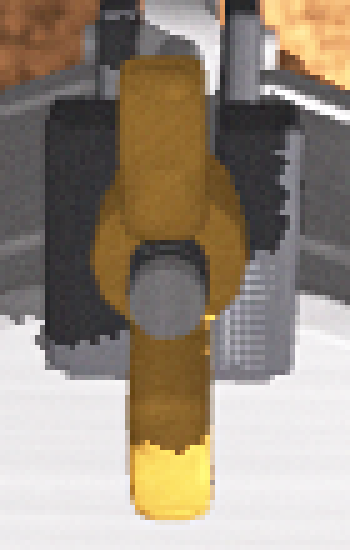

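```bash
python3 -m pendant '[{"delta_pos":[1.5,-4,12],"delta_rot":[0,0,-0.7],"claw":-0.2},{"delta_pos":[1.5,-4,24],"delta_rot":[0,0,-0.7],"claw":-0.2},{"delta_pos":[1.5,-4,36],"delta_rot":[0,0,-0.7],"claw":-0.2},{"delta_pos":[1.5,-4,45],"delta_rot":[0,0,-0.7],"claw":0},{"delta_pos":[1.5,-4,46],"delta_rot":[0,0,-0.7],"claw":0.3},{"delta_pos":[1.5,-4,46],"delta_rot":[0,0,-0.7],"claw":0.5},{"delta_pos":[1.5,-4,46],"delta_rot":[0,0,-0.7],"claw":0.65}]'
python3 - <<'E'
from h import *
s=bot.read_state();print(s['tcp_pos'],s['joints'],s['wrist_force']);cv2.imwrite("pics/w4.png",bot.capture("wrist")[:,:,::-1])
E
```

```text
clock: 2.92
tcp_pos: [0.513, 0.1356, 0.1846]
ee_rot: [180.0, -0.1, 28.5]
wrist_force: [-0.9, -0.1, 0.4]
gripper_width: 0.0283
grasp_force: 0.0
[0.51303588 0.13555846 0.18463002] [ 2.00791428e+00  2.25173182e+01  8.27152664e+01 -6.99217393e-05
  7.46831358e+01  6.35492312e+01] [-0.88446044 -0.14712781  0.40668608]
```

View pics/w4.png

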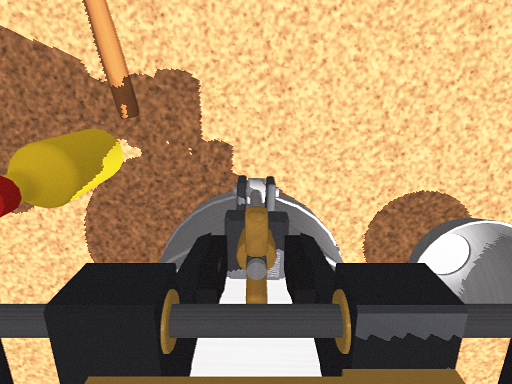

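The bar sits centred between the fingers, with the bolt tip at (256,268). Now I'll close the gripper.

```bash
python3 -m pendant '[{"delta_pos":[0,0,0],"delta_rot":[0,0,0],"claw":0.8},{"delta_pos":[0,0,0],"delta_rot":[0,0,0],"claw":0.95},{"delta_pos":[0,0,0],"delta_rot":[0,0,0],"claw":0.95},{"delta_pos":[0,0,0],"delta_rot":[0,0,0],"claw":0.95},{"delta_pos":[0,0,0],"delta_rot":[0,0,0],"claw":0.95}]' 20
```

```text
clock: 3.38
tcp_pos: [0.5131, 0.1355, 0.1843]
ee_rot: [179.9, -0.1, 28.5]
wrist_force: [1.3, -2.6, 4.5]
gripper_width: 0.0187
grasp_force: 20.0
```

```bash
python3 -m pendant '[{"delta_pos":[0,0,0],"delta_rot":[0,0,0],"claw":0.95},{"delta_pos":[0,0,0],"delta_rot":[0,0,0],"claw":0.95}]' 20
python3 -m pendant '[{"delta_pos":[0,0,0],"delta_rot":[0,0,0],"claw":0.4},{"delta_pos":[0,0,0],"delta_rot":[0,0,0],"claw":0.4},{"delta_pos":[0,0,-3],"delta_rot":[0,0,0],"claw":0.4},{"delta_pos":[0,0,-5],"delta_rot":[0,0,0],"claw":0.6},{"delta_pos":[0,0,-5],"delta_rot":[0,0,0],"claw":0.8},{"delta_pos":[0,0,-5],"delta_rot":[0,0,0],"claw":0.95},{"delta_pos":[0,0,-5],"delta_rot":[0,0,0],"claw":0.95},{"delta_pos":[0,0,-5],"delta_rot":[0,0,0],"claw":0.95},{"delta_pos":[0,0,-5],"delta_rot":[0,0,0],"claw":0.95}]' 20
```

```text
clock: 3.55
tcp_pos: [0.5131, 0.1355, 0.1843]
ee_rot: [179.9, -0.1, 28.5]
wrist_force: [1.6, -3.0, 5.6]
gripper_width: 0.0185
grasp_force: 20.0
clock: 4.3
tcp_pos: [0.5129, 0.1354, 0.1889]
ee_rot: [180.0, -0.0, 28.5]
wrist_force: [1.1, -2.4, 2.1]
gripper_width: 0.0098
grasp_force: 20.2
```

```bash
python3 -m pendant '[{"delta_pos":[0,0,-0.2],"delta_rot":[0,0,-6],"claw":0.95},{"delta_pos":[0,0,-0.4],"delta_rot":[0,0,-12],"claw":0.95},{"delta_pos":[0,0,-0.6],"delta_rot":[0,0,-18],"claw":0.95},{"delta_pos":[0,0,-0.8],"delta_rot":[0,0,-24],"claw":0.95},{"delta_pos":[0,0,-1],"delta_rot":[0,0,-30],"claw":0.95},{"delta_pos":[0,0,-1.2],"delta_rot":[0,0,-35],"claw":0.95},{"delta_pos":[0,0,-1.2],"delta_rot":[0,0,-35],"claw":0.95},{"delta_pos":[0,0,-1.2],"delta_rot":[0,0,-35],"claw":0.95},{"delta_pos":[0,0,-1.2],"delta_rot":[0,0,-35],"claw":0.95}]'
cat > plan.py <<'E'
# rows to swing tool about hinge by th (rad), from upright pose at current tool yaw
from h import *
import sys
from scipy.spatial.transform import Rotation as Ro
s=bot.read_state();R=Ro.from_euler('xyz',s['ee_rot'],degrees=True);o=np.radians(27.7)
a=Ro.from_rotvec([0,0,o]);y=a.apply([0,1,0])
h=np.array([.5131,.1355,.081]);
for th in map(float,sys.argv[1:]):
    Q=Ro.from_rotvec(y*th);n=h+Q.apply(s['tcp_pos']-h)
    print(th,np.round(R.inv().apply(n-s['tcp_pos'])*1000,1),np.round((R.inv()*Q*R).as_rotvec(degrees=True),1))
print('force out,y,z',np.round(a.inv().apply(s['wrist_force']),2),'nut yaw',s['ee_rot'][2],s['joints'][5],s['torque'])
E
python3 plan.py .02 .04 .06 .08 .1 .12 .14 .16
```

```text
clock: 5.05
tcp_pos: [0.5127, 0.1356, 0.1901]
ee_rot: [180.0, -0.0, 63.3]
wrist_force: [1.0, -2.3, 3.2]
gripper_width: 0.0095
grasp_force: 20.3
0.02 [1.8 1.3 0. ] [ 0.7 -0.9 -0. ]
0.04 [3.5 2.5 0.1] [ 1.3 -1.9 -0. ]
0.06 [5.3 3.8 0.2] [ 2.  -2.8 -0. ]
0.08 [7.1 5.1 0.3] [ 2.7 -3.7 -0. ]
0.1 [8.9 6.3 0.5] [ 3.3 -4.7 -0. ]
0.12 [10.6  7.6  0.8] [ 4.  -5.6 -0. ]
0.14 [12.4  8.9  1. ] [ 4.7 -6.5 -0. ]
0.16 [14.1 10.1  1.4] [ 5.3 -7.5 -0. ]
force out,y,z [-0.19 -2.51  3.16] nut yaw 63.323037695883535 28.697838577043726 [-0.36289294 -0.12808995 -0.01681104]
```

```bash
python3 -m pendant '[{"delta_pos":[1.8,1.3,0],"delta_rot":[0.7,-0.9,0],"claw":0.95},{"delta_pos":[3.5,2.5,0.1],"delta_rot":[1.3,-1.9,0],"claw":0.95},{"delta_pos":[4.4,3.2,0.1],"delta_rot":[1.7,-2.3,0],"claw":0.95},{"delta_pos":[4.4,3.2,0.1],"delta_rot":[1.7,-2.3,0],"claw":0.95},{"delta_pos":[4.4,3.2,0.1],"delta_rot":[1.7,-2.3,0],"claw":0.95}]'; python3 plan.py
python3 -m pendant '[{"delta_pos":[0.9,0.6,0],"delta_rot":[0.3,-0.5,0],"claw":0.95},{"delta_pos":[0.9,0.6,0],"delta_rot":[0.3,-0.5,0],"claw":0.95}]'; python3 plan.py
```

```text
clock: 5.47
tcp_pos: [0.5177, 0.1382, 0.1899]
ee_rot: [-178.3, 2.3, 63.5]
wrist_force: [1.6, -2.5, 3.3]
gripper_width: 0.0095
grasp_force: 20.4
force out,y,z [ 0.26 -2.95  3.32] nut yaw 63.48427159353141 29.640158053589722 [-0.50706239 -0.2471452   0.0453636 ]
clock: 5.63
tcp_pos: [0.5184, 0.1385, 0.1898]
ee_rot: [-178.0, 2.9, 63.5]
wrist_force: [-0.3, -4.1, 4.1]
gripper_width: 0.0095
grasp_force: 20.5
force out,y,z [-2.15 -3.45  4.11] nut yaw 63.50341153091991 29.87662851974852 [-0.75395745  0.03688044  0.05880256]
```

```bash
python3 -m pendant '[{"delta_pos":[0.9,0.6,0],"delta_rot":[0.3,-0.5,0],"claw":0.95},{"delta_pos":[0.9,0.6,0],"delta_rot":[0.3,-0.5,0],"claw":0.95}]'; python3 plan.py -.07
```

```text
clock: 5.8
tcp_pos: [0.5189, 0.1389, 0.1897]
ee_rot: [-177.6, 3.4, 63.5]
wrist_force: [-2.8, -5.3, 5.5]
gripper_width: 0.0097
grasp_force: 20.6
-0.07 [-6.2 -4.4  0.3] [-2.3  3.3  0. ]
force out,y,z [-4.97 -3.38  5.5 ] nut yaw 63.526663994408246 30.095575010789606 [-1.00288049  0.35753018  0.01843826]
```

```bash
python3 -m pendant '[{"delta_pos":[-3.1,-2.2,0.1],"delta_rot":[-1.2,1.6,0],"claw":0.95},{"delta_pos":[-6.2,-4.4,0.3],"delta_rot":[-2.3,3.3,0],"claw":0.95},{"delta_pos":[-6.2,-4.4,0.3],"delta_rot":[-2.3,3.3,0],"claw":0.95}]'
python3 -m pendant '[{"delta_pos":[0,0,-0.2],"delta_rot":[0,0,-6],"claw":0.95},{"delta_pos":[0,0,-0.4],"delta_rot":[0,0,-12],"claw":0.95},{"delta_pos":[0,0,-0.6],"delta_rot":[0,0,-18],"claw":0.95},{"delta_pos":[0,0,-0.85],"delta_rot":[0,0,-25],"claw":0.95},{"delta_pos":[0,0,-0.85],"delta_rot":[0,0,-25],"claw":0.95},{"delta_pos":[0,0,-0.85],"delta_rot":[0,0,-25],"claw":0.95}]'
python3 plan.py .02 .05 .01
```

```text
clock: 6.05
tcp_pos: [0.5125, 0.1356, 0.1902]
ee_rot: [179.9, -0.1, 63.4]
wrist_force: [3.7, -1.4, -1.7]
gripper_width: 0.0094
grasp_force: 20.1
clock: 6.55
tcp_pos: [0.5128, 0.1358, 0.1908]
ee_rot: [-180.0, 0.0, 88.3]
wrist_force: [1.0, -2.2, 3.6]
gripper_width: 0.0093
grasp_force: 20.3
0.02 [1.1 1.9 0. ] [ 1.  -0.6  0. ]
0.05 [2.7 4.8 0.1] [ 2.5 -1.4  0. ]
0.01 [0.5 1.  0. ] [ 0.5 -0.3  0. ]
force out,y,z [-0.16 -2.37  3.56] nut yaw 88.2676940284095 3.773951108653627 [-0.35247686 -0.09291021  0.07562418]
```

```bash
python3 -m pendant '[{"delta_pos":[1.1,1.9,0],"delta_rot":[1,-0.6,0],"claw":0.95},{"delta_pos":[2.7,4.8,0.1],"delta_rot":[2.5,-1.4,0],"claw":0.95},{"delta_pos":[2.7,4.8,0.1],"delta_rot":[2.5,-1.4,0],"claw":0.95},{"delta_pos":[3.8,6.7,0.2],"delta_rot":[3.5,-2,0],"claw":0.95},{"delta_pos":[3.8,6.7,0.2],"delta_rot":[3.5,-2,0],"claw":0.95}]'; python3 plan.py -.07
```

```text
clock: 6.97
tcp_pos: [0.5191, 0.139, 0.1905]
ee_rot: [-176.4, 2.1, 88.4]
wrist_force: [-3.0, -4.9, 5.7]
gripper_width: 0.0095
grasp_force: 20.3
-0.07 [-3.8 -6.7  0.3] [-3.5  2.   0. ]
force out,y,z [-4.95 -2.93  5.72] nut yaw 88.38002090284932 5.235434504794962 [-0.85792446  0.38615856  0.039484  ]
```

Still blocked, with the same 5 N. Going back and turning another 25°.

```bash
python3 -m pendant '[{"delta_pos":[-1.9,-3.3,0.1],"delta_rot":[-1.8,1,0],"claw":0.95},{"delta_pos":[-3.8,-6.7,0.3],"delta_rot":[-3.5,2,0],"claw":0.95},{"delta_pos":[-3.8,-6.7,0.3],"delta_rot":[-3.5,2,0],"claw":0.95}]'
python3 -m pendant '[{"delta_pos":[0,0,-0.2],"delta_rot":[0,0,-6],"claw":0.95},{"delta_pos":[0,0,-0.4],"delta_rot":[0,0,-12],"claw":0.95},{"delta_pos":[0,0,-0.6],"delta_rot":[0,0,-18],"claw":0.95},{"delta_pos":[0,0,-0.85],"delta_rot":[0,0,-25],"claw":0.95},{"delta_pos":[0,0,-0.85],"delta_rot":[0,0,-25],"claw":0.95},{"delta_pos":[0,0,-0.85],"delta_rot":[0,0,-25],"claw":0.95}]'
python3 plan.py .02 .05 .07
```

```text
clock: 7.22
tcp_pos: [0.5123, 0.1356, 0.1911]
ee_rot: [179.9, -0.1, 88.3]
wrist_force: [2.5, -1.3, -1.3]
gripper_width: 0.0095
grasp_force: 20.0
clock: 7.72
tcp_pos: [0.5126, 0.1358, 0.1917]
ee_rot: [-180.0, -0.0, 113.2]
wrist_force: [-0.3, -1.4, 4.8]
gripper_width: 0.0094
grasp_force: 20.4
0.02 [0.2 2.2 0. ] [ 1.1 -0.1  0. ]
0.05 [0.4 5.5 0.1] [ 2.9 -0.2  0. ]
0.07 [0.6 7.7 0.2] [ 4.  -0.3  0. ]
force out,y,z [-0.91 -1.14  4.82] nut yaw 113.20772339137659 -21.17138663576794 [-0.30185556 -0.06826099  0.05982114]
```

```bash
python3 -m pendant '[{"delta_pos":[0.2,2.2,0],"delta_rot":[1.1,-0.1,0],"claw":0.95},{"delta_pos":[0.4,5.5,0.1],"delta_rot":[2.9,-0.2,0],"claw":0.95},{"delta_pos":[0.4,5.5,0.1],"delta_rot":[2.9,-0.2,0],"claw":0.95},{"delta_pos":[0.6,7.7,0.2],"delta_rot":[4,-0.3,0],"claw":0.95},{"delta_pos":[0.6,7.7,0.2],"delta_rot":[4,-0.3,0],"claw":0.95}]'; python3 plan.py -.07
```

```text
clock: 8.13
tcp_pos: [0.5191, 0.139, 0.1913]
ee_rot: [-175.8, 0.3, 113.4]
wrist_force: [-4.1, -5.0, 7.5]
gripper_width: 0.0094
grasp_force: 20.3
-0.07 [-0.6 -7.7  0.4] [-4.   0.3  0. ]
force out,y,z [-5.92 -2.5   7.52] nut yaw 113.35169518873577 -19.806102140793318 [-0.79118438  0.55420175  0.06035645]
```

Still blocked. Turning another 25°, with slightly more lift because the nut is pushing the fingers up.

```bash
python3 -m pendant '[{"delta_pos":[-0.3,-3.9,0.1],"delta_rot":[-2,0.2,0],"claw":0.95},{"delta_pos":[-0.6,-7.7,0.4],"delta_rot":[-4,0.3,0],"claw":0.95},{"delta_pos":[-0.6,-7.7,0.4],"delta_rot":[-4,0.3,0],"claw":0.95}]'
python3 -m pendant '[{"delta_pos":[0,0,-0.4],"delta_rot":[0,0,-6],"claw":0.95},{"delta_pos":[0,0,-0.8],"delta_rot":[0,0,-12],"claw":0.95},{"delta_pos":[0,0,-1.2],"delta_rot":[0,0,-18],"claw":0.95},{"delta_pos":[0,0,-1.5],"delta_rot":[0,0,-25],"claw":0.95},{"delta_pos":[0,0,-1.5],"delta_rot":[0,0,-25],"claw":0.95},{"delta_pos":[0,0,-1.5],"delta_rot":[0,0,-25],"claw":0.95}]'
python3 plan.py .02 .05 .07
```

```text
clock: 8.38
tcp_pos: [0.5121, 0.1355, 0.1918]
ee_rot: [179.9, -0.0, 113.3]
wrist_force: [0.6, -0.9, 0.8]
gripper_width: 0.0094
grasp_force: 20.0
clock: 8.88
tcp_pos: [0.5126, 0.1357, 0.1927]
ee_rot: [-179.9, -0.1, 138.2]
wrist_force: [-0.2, -2.0, 0.3]
gripper_width: 0.0104
grasp_force: 20.0
0.02 [-0.8  2.1  0. ] [1.1 0.4 0. ]
0.05 [-2.   5.2  0.1] [2.7 1.  0. ]
0.07 [-2.7  7.3  0.2] [3.8 1.4 0. ]
force out,y,z [-1.07 -1.67  0.31] nut yaw 138.21397885274186 -46.174648126555 [-0.26459672 -0.09357768  0.03276491]
```

```bash
python3 -m pendant '[{"delta_pos":[-0.8,2.1,0],"delta_rot":[1.1,0.4,0],"claw":0.95},{"delta_pos":[-2,5.2,0.1],"delta_rot":[2.7,1,0],"claw":0.95},{"delta_pos":[-2,5.2,0.1],"delta_rot":[2.7,1,0],"claw":0.95},{"delta_pos":[-2.7,7.3,0.2],"delta_rot":[3.8,1.4,0],"claw":0.95},{"delta_pos":[-2.7,7.3,0.2],"delta_rot":[3.8,1.4,0],"claw":0.95}]'; python3 plan.py -.07
```

```text
clock: 9.3
tcp_pos: [0.519, 0.139, 0.1924]
ee_rot: [-176.0, -1.5, 138.2]
wrist_force: [-3.3, -4.7, 0.5]
gripper_width: 0.0096
grasp_force: 20.0
-0.07 [ 2.7 -7.3  0.4] [-3.8 -1.4  0. ]
force out,y,z [-5.1  -2.63  0.52] nut yaw 138.23783682161715 -44.74411353487462 [-0.7371164   0.39886599  0.10149287]
```

```bash
python3 -m pendant '[{"delta_pos":[1.4,-3.7,0.1],"delta_rot":[-1.9,-0.7,0],"claw":0.95},{"delta_pos":[2.7,-7.3,0.4],"delta_rot":[-3.8,-1.4,0],"claw":0.95},{"delta_pos":[2.7,-7.3,0.4],"delta_rot":[-3.8,-1.4,0],"claw":0.95}]'
python3 -m pendant '[{"delta_pos":[0,0,-0.4],"delta_rot":[0,0,-6],"claw":0.95},{"delta_pos":[0,0,-0.7],"delta_rot":[0,0,-12],"claw":0.95},{"delta_pos":[0,0,-1],"delta_rot":[0,0,-18],"claw":0.95},{"delta_pos":[0,0,-1.3],"delta_rot":[0,0,-25],"claw":0.95},{"delta_pos":[0,0,-1.3],"delta_rot":[0,0,-25],"claw":0.95},{"delta_pos":[0,0,-1.3],"delta_rot":[0,0,-25],"claw":0.95}]'
python3 plan.py .02 .05 .07
```

```text
clock: 9.55
tcp_pos: [0.5119, 0.1353, 0.1929]
ee_rot: [179.9, 0.0, 138.3]
wrist_force: [1.2, -2.0, -5.0]
gripper_width: 0.0095
grasp_force: 20.0
clock: 10.05
tcp_pos: [0.5125, 0.1356, 0.1938]
ee_rot: [-179.9, -0.1, 163.2]
wrist_force: [0.6, -2.6, -5.8]
gripper_width: 0.0098
grasp_force: 20.0
0.02 [-1.6  1.6  0. ] [0.8 0.8 0. ]
0.05 [-4.   4.   0.1] [2. 2. 0.]
0.07 [-5.6  5.5  0.2] [2.8 2.9 0. ]
force out,y,z [-0.71 -2.53 -5.77] nut yaw 163.19452586249466 -71.1651336536932 [-0.45111823 -0.20239255  0.05381831]
```

```bash
python3 -m pendant '[{"delta_pos":[-1.6,1.6,0],"delta_rot":[0.8,0.8,0],"claw":0.95},{"delta_pos":[-4,4,0.1],"delta_rot":[2,2,0],"claw":0.95},{"delta_pos":[-4,4,0.1],"delta_rot":[2,2,0],"claw":0.95},{"delta_pos":[-5.6,5.5,0.2],"delta_rot":[2.8,2.9,0],"claw":0.95},{"delta_pos":[-5.6,5.5,0.2],"delta_rot":[2.8,2.9,0],"claw":0.95}]'; python3 plan.py -.07
```

```text
clock: 10.47
tcp_pos: [0.5191, 0.1389, 0.1935]
ee_rot: [-177.1, -3.0, 163.2]
wrist_force: [-2.4, -5.7, -4.5]
gripper_width: 0.0098
grasp_force: 20.0
-0.07 [ 5.6 -5.5  0.4] [-2.8 -2.9 -0. ]
force out,y,z [-4.76 -3.99 -4.51] nut yaw 163.1970682347333 -69.783034568137 [-0.90368148  0.1754384   0.10003273]
```

```bash
python3 -m pendant '[{"delta_pos":[2.8,-2.8,0.1],"delta_rot":[-1.4,-1.4,0],"claw":0.95},{"delta_pos":[5.6,-5.5,0.4],"delta_rot":[-2.8,-2.9,0],"claw":0.95},{"delta_pos":[5.6,-5.5,0.4],"delta_rot":[-2.8,-2.9,0],"claw":0.95}]'
python3 -m pendant '[{"delta_pos":[0,0,-0.2],"delta_rot":[0,0,-6],"claw":0.95},{"delta_pos":[0,0,-0.4],"delta_rot":[0,0,-12],"claw":0.95},{"delta_pos":[0,0,-0.5],"delta_rot":[0,0,-18],"claw":0.95},{"delta_pos":[0,0,-0.7],"delta_rot":[0,0,-25],"claw":0.95},{"delta_pos":[0,0,-0.7],"delta_rot":[0,0,-25],"claw":0.95},{"delta_pos":[0,0,-0.7],"delta_rot":[0,0,-25],"claw":0.95}]'
python3 plan.py .02 .05 .07
```

```text
clock: 10.72
tcp_pos: [0.5117, 0.1352, 0.194]
ee_rot: [180.0, 0.0, 163.3]
wrist_force: [1.0, -2.9, -10.3]
gripper_width: 0.0099
grasp_force: 20.0
clock: 11.22
tcp_pos: [0.5126, 0.1355, 0.1947]
ee_rot: [-180.0, -0.1, -171.8]
wrist_force: [0.5, -3.7, -8.1]
gripper_width: 0.0094
grasp_force: 20.0
0.02 [-2.1  0.8  0. ] [0.4 1.1 0. ]
0.05 [-5.4  1.9  0.1] [1.  2.7 0. ]
0.07 [-7.5  2.7  0.2] [1.3 3.8 0. ]
force out,y,z [-1.22 -3.49 -8.1 ] nut yaw -171.8155079739465 -96.16174419598953 [-0.63108619 -0.29308669  0.07953153]
```

```bash
python3 -m pendant '[{"delta_pos":[-2.1,0.8,0.4],"delta_rot":[0.4,1.1,0],"claw":0.95},{"delta_pos":[-5.4,1.9,0.8],"delta_rot":[1,2.7,0],"claw":0.95},{"delta_pos":[-5.4,1.9,0.8],"delta_rot":[1,2.7,0],"claw":0.95},{"delta_pos":[-7.5,2.7,0.9],"delta_rot":[1.3,3.8,0],"claw":0.95},{"delta_pos":[-7.5,2.7,0.9],"delta_rot":[1.3,3.8,0],"claw":0.95}]'; python3 plan.py -.07 .02 .04
```

```text
clock: 11.63
tcp_pos: [0.5195, 0.139, 0.1942]
ee_rot: [-178.6, -3.9, -171.8]
wrist_force: [-2.5, -6.7, -2.5]
gripper_width: 0.0096
grasp_force: 20.0
-0.07 [ 7.5 -2.6  0.3] [-1.3 -3.8  0. ]
0.02 [-2.1  0.8  0. ] [ 0.4  1.1 -0. ]
0.04 [-4.3  1.5  0.1] [ 0.8  2.2 -0. ]
force out,y,z [-5.36 -4.73 -2.5 ] nut yaw -171.76601383856095 -94.79112974533635 [-1.11145635  0.16251505  0.11400956]
```

```bash
python3 -m pendant '[{"delta_pos":[3.7,-1.3,0.1],"delta_rot":[-0.6,-1.9,0],"claw":0.95},{"delta_pos":[7.5,-2.6,0.3],"delta_rot":[-1.3,-3.8,0],"claw":0.95},{"delta_pos":[7.5,-2.6,0.3],"delta_rot":[-1.3,-3.8,0],"claw":0.95}]'
python3 -m pendant '[{"delta_pos":[0,0,-0.2],"delta_rot":[0,0,-6],"claw":0.95},{"delta_pos":[0,0,-0.4],"delta_rot":[0,0,-12],"claw":0.95},{"delta_pos":[0,0,-0.6],"delta_rot":[0,0,-18],"claw":0.95},{"delta_pos":[0,0,-0.8],"delta_rot":[0,0,-24],"claw":0.95},{"delta_pos":[0,0,-0.8],"delta_rot":[0,0,-24],"claw":0.95},{"delta_pos":[0,0,-0.8],"delta_rot":[0,0,-24],"claw":0.95}]'
python3 plan.py .02 .05 .07
```

```text
clock: 11.88
tcp_pos: [0.512, 0.1352, 0.1947]
ee_rot: [180.0, 0.1, -171.7]
wrist_force: [2.3, -5.2, -7.3]
gripper_width: 0.0095
grasp_force: 20.0
clock: 12.38
tcp_pos: [0.5128, 0.1354, 0.1954]
ee_rot: [-179.9, 0.0, -147.7]
wrist_force: [1.2, -5.6, -5.6]
gripper_width: 0.0096
grasp_force: 20.0
0.02 [-2.3 -0.2  0. ] [-0.1  1.1 -0. ]
0.05 [-5.7 -0.5  0.1] [-0.2  2.9 -0. ]
0.07 [-8.  -0.6  0.3] [-0.3  4.  -0. ]
force out,y,z [-1.52 -5.53 -5.57] nut yaw -147.69022889378581 -120.299983644591 [-0.8607334  -0.29748077  0.04160823]
```

```bash
python3 -m pendant '[{"delta_pos":[-2.3,-1,0.2],"delta_rot":[-0.1,1.1,0],"claw":0.95},{"delta_pos":[-5.7,-1.8,0.5],"delta_rot":[-0.2,2.9,0],"claw":0.95},{"delta_pos":[-5.7,-1.8,0.5],"delta_rot":[-0.2,2.9,0],"claw":0.95},{"delta_pos":[-8,-1.9,0.6],"delta_rot":[-0.3,4,0],"claw":0.95},{"delta_pos":[-8,-1.9,0.6],"delta_rot":[-0.3,4,0],"claw":0.95}]'; python3 plan.py -.07 .01 .02 .03 .04
```

```text
clock: 12.8
tcp_pos: [0.5209, 0.1389, 0.1951]
ee_rot: [179.7, -3.9, -147.6]
wrist_force: [-0.2, 0.2, 0.1]
gripper_width: 0.0093
grasp_force: 20.3
-0.07 [8.  0.7 0.2] [ 0.3 -4.   0. ]
0.01 [-1.1 -0.1  0. ] [-0.   0.6 -0. ]
0.02 [-2.3 -0.2  0. ] [-0.1  1.1 -0. ]
0.03 [-3.4 -0.3  0.1] [-0.1  1.7 -0. ]
0.04 [-4.6 -0.4  0.1] [-0.2  2.3 -0. ]
force out,y,z [-0.14  0.26  0.07] nut yaw -147.5757082565043 -118.97950383420458 [ 0.06906054 -0.06265003 -0.00945939]
```

The outward force is about zero at 0.07 rad, so the collar has cleared. Continuing outward carefully.

```bash
python3 -m pendant '[{"delta_pos":[-2.3,-0.2,0],"delta_rot":[0,1.1,0],"claw":0.95},{"delta_pos":[-4.6,-0.4,0.1],"delta_rot":[-0.2,2.3,0],"claw":0.95},{"delta_pos":[-4.6,-0.4,0.1],"delta_rot":[-0.2,2.3,0],"claw":0.95}]'; python3 plan.py .05 .1 .15 .2 .3 .35 .4
```

```text
clock: 13.05
tcp_pos: [0.5254, 0.1411, 0.1946]
ee_rot: [179.5, -6.2, -147.5]
wrist_force: [2.8, 0.7, 1.3]
gripper_width: 0.0098
grasp_force: 20.5
0.05 [-5.7 -0.5  0.2] [-0.2  2.9 -0. ]
0.1 [-11.4  -0.9   0.7] [-0.5  5.7 -0. ]
0.15 [-17.   -1.4   1.4] [-0.7  8.6 -0. ]
0.2 [-22.6  -1.9   2.5] [-0.9 11.4 -0. ]
0.3 [-33.7  -2.8   5.4] [-1.4 17.1 -0. ]
0.35 [-39.   -3.2   7.3] [-1.7 20.  -0. ]
0.4 [-44.3  -3.7   9.5] [-1.9 22.8 -0. ]
force out,y,z [ 2.76 -0.68  1.34] nut yaw -147.5226591635404 -118.30904649494346 [ 0.21744862 -0.2429529  -0.00312841]
```

```bash
python3 -m pendant '[{"delta_pos":[-5.7,-0.5,0.2],"delta_rot":[-0.2,2.9,0],"claw":0.95},{"delta_pos":[-11.4,-0.9,0.7],"delta_rot":[-0.5,5.7,0],"claw":0.95},{"delta_pos":[-17,-1.4,1.4],"delta_rot":[-0.7,8.6,0],"claw":0.95},{"delta_pos":[-22.6,-1.9,2.5],"delta_rot":[-0.9,11.4,0],"claw":0.95},{"delta_pos":[-28.2,-2.3,3.9],"delta_rot":[-1.2,14.3,0],"claw":0.95},{"delta_pos":[-33.7,-2.8,5.4],"delta_rot":[-1.4,17.1,0],"claw":0.95},{"delta_pos":[-39,-3.2,7.3],"delta_rot":[-1.7,20,0],"claw":0.95},{"delta_pos":[-44.3,-3.7,9.5],"delta_rot":[-1.9,22.8,0],"claw":0.95},{"delta_pos":[-44.3,-3.7,9.5],"delta_rot":[-1.9,22.8,0],"claw":0.95}]'; python3 plan.py .1 .2 .3
```

```text
clock: 13.8
tcp_pos: [0.5643, 0.1607, 0.1791]
ee_rot: [177.5, -29.1, -146.9]
wrist_force: [3.2, -2.3, 6.3]
gripper_width: 0.0095
grasp_force: 21.7
0.1 [-11.3  -0.9   0.8] [-0.5  5.7 -0. ]
0.2 [-22.4  -1.8   2.6] [-0.9 11.4 -0. ]
0.3 [-33.3  -2.7   5.6] [-1.4 17.1 -0. ]
force out,y,z [ 1.74 -3.55  6.26] nut yaw -146.90563412240655 -115.60937804828873 [-0.41677333 -0.02261639  0.24798766]
```

```bash
python3 -m pendant '[{"delta_pos":[-5.7,-0.5,0.2],"delta_rot":[-0.2,2.9,0],"claw":0.95},{"delta_pos":[-11.3,-0.9,0.8],"delta_rot":[-0.5,5.7,0],"claw":0.95},{"delta_pos":[-17,-1.4,1.5],"delta_rot":[-0.7,8.6,0],"claw":0.95},{"delta_pos":[-22.4,-1.8,2.6],"delta_rot":[-0.9,11.4,0],"claw":0.95},{"delta_pos":[-22.4,-1.8,2.6],"delta_rot":[-0.9,11.4,0],"claw":0.95},{"delta_pos":[-22.4,-1.8,2.6],"delta_rot":[-0.9,11.4,0],"claw":0.3},{"delta_pos":[-22.4,-1.8,2.6],"delta_rot":[-0.9,11.4,0],"claw":0.3},{"delta_pos":[-22.4,-1.8,2.6],"delta_rot":[-0.9,11.4,0],"claw":0.3},{"delta_pos":[-22.4,-1.8,2.6],"delta_rot":[-0.9,11.4,0],"claw":0.3}]'
python3 -m pendant '[{"delta_pos":[0,0,-15],"delta_rot":[0,0,0],"claw":0.3},{"delta_pos":[0,0,-30],"delta_rot":[0,0,0],"claw":0.3},{"delta_pos":[0,0,-50],"delta_rot":[0,0,0],"claw":0.3},{"delta_pos":[0,0,-70],"delta_rot":[0,0,0],"claw":0.3},{"delta_pos":[0,0,-90],"delta_rot":[0,0,0],"claw":0.3},{"delta_pos":[0,0,-110],"delta_rot":[0,0,0],"claw":0.3},{"delta_pos":[0,0,-110],"delta_rot":[0,0,0],"claw":0.3},{"delta_pos":[0,0,-110],"delta_rot":[0,0,0],"claw":0.3},{"delta_pos":[0,0,-110],"delta_rot":[0,0,0],"claw":0.3},{"delta_pos":[0,0,-110],"delta_rot":[0,0,0],"claw":0.3},{"delta_pos":[0,0,-110],"delta_rot":[0,0,0],"claw":0.3},{"delta_pos":[0,0,-110],"delta_rot":[0,0,0],"claw":0.3}]'
python3 - <<'E'
from h import *
a=bot.capture("scene")[90:190,240:400,::-1]
b=bot.capture("wrist")[:,:,::-1]
cv2.imwrite("pics/e.png",np.vstack([cv2.resize(a,(512,320)),cv2.resize(b,(360,270)).copy() if 0 else cv2.copyMakeBorder(cv2.resize(b,(360,270)),0,0,0,152,0)]))
E
```

```text
clock: 14.55
tcp_pos: [0.5787, 0.1694, 0.1666]
ee_rot: [176.0, -40.4, -146.0]
wrist_force: [1.0, -0.1, 0.5]
gripper_width: 0.0304
grasp_force: 0.0
clock: 15.55
tcp_pos: [0.6363, 0.2003, 0.248]
ee_rot: [176.1, -40.3, -146.1]
wrist_force: [-0.2, 0.1, -0.0]
gripper_width: 0.0308
grasp_force: 0.0
```

View pics/e.png

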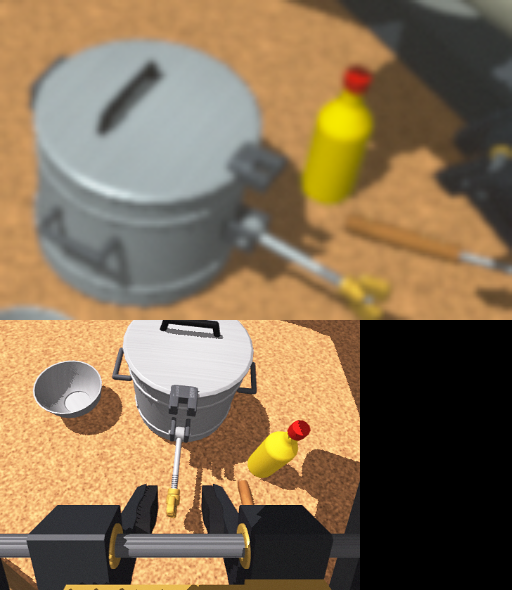

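In both views the bolt lies out of the lug, about level. In the scene crop the nut is at (365,290), and nothing is touching it. I'll back off a little, let it settle, check that nothing is still moving, and hand in.

```bash
python3 -m pendant '[{"delta_pos":[0,0,-20],"delta_rot":[0,0,0],"claw":0.3},{"delta_pos":[0,0,-30],"delta_rot":[0,0,0],"claw":0.3},{"delta_pos":[0,0,-30],"delta_rot":[0,0,0],"claw":0.3},{"delta_pos":[0,0,-30],"delta_rot":[0,0,0],"claw":0.3},{"delta_pos":[0,0,-30],"delta_rot":[0,0,0],"claw":0.3},{"delta_pos":[0,0,-30],"delta_rot":[0,0,0],"claw":0.3},{"delta_pos":[0,0,-30],"delta_rot":[0,0,0],"claw":0.3},{"delta_pos":[0,0,-30],"delta_rot":[0,0,0],"claw":0.3},{"delta_pos":[0,0,-30],"delta_rot":[0,0,0],"claw":0.3},{"delta_pos":[0,0,-30],"delta_rot":[0,0,0],"claw":0.3},{"delta_pos":[0,0,-30],"delta_rot":[0,0,0],"claw":0.3},{"delta_pos":[0,0,-30],"delta_rot":[0,0,0],"claw":0.3}]'
python3 - <<'E'
from h import *
f=lambda:bot.capture("scene")[90:190,240:380].astype(int)
a=f()
for _ in range(8): b=f()
d=np.abs(a-b).max();print(d)
if d<40: print(bot.hand_in())
E
```

```text
clock: 16.65
tcp_pos: [0.6314, 0.2016, 0.2611]
ee_rot: [176.2, -39.9, -146.1]
wrist_force: [-0.6, 0.4, -0.2]
gripper_width: 0.0308
grasp_force: 0.0
24
the job is handed in; nothing more can be done
None
```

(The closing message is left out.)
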